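Sweep the checked bearing rings into the collecting bay

TASK

Clear the bench after the hardness check: with closed fingers used like a broom, sweep the two loose steel bearing rings across the bench into the low three-sided aluminium bay, until both lie flat and entirely inside it. Push them gently along the bench top without pinching, lifting or ramming them, and leave the solid round test block, the upright gauge pin and the oil bottle where they stand.

Things in the scene. Friction and masses are not known exactly. Their poses are not given: they have to be found in the camera images.
- ring_a: One of two identical ground-steel bearing rings lying flat and loose on the bench, 62 mm outside diameter, about 40 mm bore, 12 mm high, about 0.12 kg, slides when pushed at its rim. Origin: centre of its underside; z is its axis (up).
- ring_b: The other ring, identical to ring_a. The rings and the test block stand 8 to 16 cm apart (centres) in a loose row across the robot's front, to its left, in any order. Origin: centre of its underside; z up.
- bay: Three-sided aluminium bay screwed to the bench, no floor of its own: back and two side walls 6 mm thick, 26 mm high. Inside 170 mm wide (its y), 100 mm deep (its x); origin at the centre of the inside, bench height: back wall face at x +50 mm, open mouth at x -50 mm, side wall faces at y +-85 mm. Mouth (its -x) faces roughly the robot. Screw feet 3 mm high stick out 15 mm outside.
- test_block: Solid flat steel disc (hardness test block) without a bore, 60 mm diameter, 10 mm high, standing in the same row as the rings; stays where it is. Origin: centre of its underside.
- gauge_pin: Slim steel gauge pin standing upright, 12 mm diameter, 30 mm high, to the right, next to the tester's black plinth (90 mm high, right of the work, with the tall hardness tester on it: reach round it, not across it); stays where it is. Origin: centre of its underside; z up.
- oil_bottle: Pale oil bottle with a red nozzle, 42 mm diameter, 118 mm high, standing to the right of the row; stays where it is. Origin: centre of its underside; z up.

How it is judged:
By the outcome, as a careful person would: the job done as asked, in the order asked, and still so for the second after the job is handed in, with the robot touching nothing.
It also fails if it takes over 72 s, if anything falls off the work surface, if the arm or the gripper's body presses on something with over 40 N, if the wrist force passes 120 N, or if a joint passes its speed limit or range.

ROBOT

A 6-joint arm with a two-finger parallel gripper is mounted at the origin on a cart in front of the work surface, level with it; the furniture and walls round the work are solid. World frame = base frame: x ahead of the robot, y to its left, z up, the work surface at z = 0. Lengths are in m, angles in rad, forces in N, time in s.
With the tool pointing down it reaches from about 0.35 to 0.85 m from the base axis. Payload 8.1 kg.
Tool frame: the origin (TCP) lies on the centre line of the jaws, within the pads' length; the fingertips stand 19 mm ahead of it and the grasp point (between the pads) is the TCP (robot.tips_ahead is the distance from the TCP to the fingertips, in m); y points along the fingers, z is the direction in which the jaws open and shut, and the axes are right-handed (so a half turn about y gives the same grasp; the last joint's range is limited). The gripper opens to 93 mm and grips with 3 to 60 N. Pads are 15 mm wide; open, the fingers measure 128 mm over their backs; the gripper's body (75 mm by 188 mm) begins 65 mm behind the grasp point.
Start: joints at [1.09, 0.13, 1.488, -0, 1.523, -0.085], TCP at [0.231, 0.554, 0.238] pointing down, gripper open.
Joint ranges: [-2.96, 2.96], [-0.89, 2.26], [0.02, 2.5], [-1.34, 4.48], [0, 2.73], [-2.66, 2.66]. Speed limits (rad/s): [2.39, 2.39, 2.79, 3.14, 3.14, 3.14].

INTERFACE

Orientations are given as a rotation vector (axis times angle).
In Python, from plant import robot, imaging, models gives the robot as it stands.
- The arm moves only by the tool carry_out, never from a script. Its argument "motion" is one flat list of numbers, 7 for each row, row after row: the shift along the tool's x, y, z in m, then the turn, a rotation vector about the tool's x, y, z in degrees, then the opening, from -1 (shut) to 1 (fully open). A call has exactly 5 rows; each row shifts and turns the pose as measured when the row begins, along the tool's axes as they then stand; what a row does not reach is not made up. A row lasts 1/10 s, in which the tool goes at most 50 mm and 8.59 degrees, less where a joint would pass 70% of its speed; a pose out of reach is approached as far as the arm can. A call is refused whole if a number of a shift passes 0.05 or a number of a turn 8.59, either way. A call with a gripper value outside its range is refused whole. The fingers move at their own pace and stop on an object; "squeeze" is the grip in N (left out, the last holds). Time passes only in rows, so rows that do not move let the fingers close, or fill a call up. It gives the time, the measured TCP pose, the force and the opening at its end, in the units of the state.
- robot.read_state(): the state, without advancing time (a new reading comes with each control period).
- imaging.read_camera(name): name is "scene" or "top" or "wrist"; returns the picture (420x560x3 uint8, blue, green, red); there is no depth.
- imaging.camera_model(name): a dict with "K" (3x3 intrinsics, pixels), "position" and "orientation" of the camera in the world. Camera axes: x right, y down, z forward; pixel columns grow to the right and rows downward; lengths in m; the calibration is good to about 2 mm. A picture is of the moment at which its call begins: read the wrist's pose just before it. camera_model takes no time and is no camera call; for the wrist camera it gives the pose at the moment of the call.
- robot.close_job(): hands the job in, once; it reports no verdict.
Trained networks look in the newest picture that a camera, given by its name, has taken for a name from the list of things; names that differ only in an ending like _2 or _b are one class to them, and where a whole thing is asked for, a point or a joint stands for the part that bears it (a point fixed in the world has none). Each returns a list of dicts, best first, with "confidence" (0 to 1); they miss things now and then, are a little off and sometimes report something else, mostly with a low value. They report only what shows in the picture. A call takes as long as a camera call.
- models.outline_of(camera, thing): "pixels" (420x560 bool, what is visible of it) and "pixel" ([column, row] in pixels, amid what is visible of it).
The state is a dict: "t": time; "q": joint angles; "dq": joint speeds; "joint_torque": joint torques, N m; "tool_pos": TCP position; "orientation": TCP orientation; "force": force on the tool from outside, world axes, zero at the start; "wrist_torque": the same for the moment, N m; "opening": finger opening in m.
Only numpy, scipy, OpenCV 4.12 (cv2) and the standard library are available. Lean on these libraries where they do the work, as an engineer would, in place of code of your own. Each camera call takes 0.05 s, during which the arm holds its last target.

## Working session

There is one attempt and no reset: what is moved stays moved. The work goes in short steps, Python scripts to look and compute and a tool call to move; the robot and the scene stay as the last step left them, time stands still between calls to the robot, and variables do not carry over. Pictures are saved under pics/ and viewed, and the job is handed in when it is done.

Besides the shell and the picture viewer there is one more tool, called after ">>>" as name(argument=value, ...) on one line, values as JSON. carry_out: Moves the arm, as the interface text tells. Its arguments: {"type":"object","properties":{"motion":{"type":"array","items":{"type":"number"}},"squeeze":{"type":"number"}},"required":["motion"]}

```bash
mkdir -p pics; cat > h.py <<'E'
import numpy as np,cv2
from plant import robot,imaging,models
from scipy.spatial.transform import Rotation as R
def cam(n):
    m=imaging.camera_model(n);K=np.array(m["K"]);p=np.array(m["position"]);o=np.array(m["orientation"])
    Rm=o if o.shape==(3,3) else (R.from_rotvec(o).as_matrix() if o.size==3 else R.from_quat(o).as_matrix())
    return K,p,Rm
def unproj(n,uv,z=0):
    K,p,Rm=cam(n);uv=np.atleast_2d(uv).astype(float)
    d=(Rm@np.linalg.inv(K)@np.c_[uv,np.ones(len(uv))].T).T
    return p+d*((z-p[2])/d[:,2])[:,None]
E
python3 - <<'E'
from h import *
s=robot.read_state();print(s)
for n in("scene","top"):
    cv2.imwrite(f"pics/{n}0.png",imaging.read_camera(n));print(n,imaging.camera_model(n))
for n in("top","scene"):
  for t,z in(("ring_a",.012),("test_block",.01),("bay",.026),("gauge_pin",.03),("oil_bottle",.1)):
    for d in models.outline_of(n,t):
        m=d["pixels"];ys,xs=np.nonzero(m)
        print(n,t,round(d["confidence"],2),np.round(d["pixel"]),xs.min(),xs.max(),ys.min(),ys.max(),unproj(n,d["pixel"],z).round(3))
E
```

```text
{'t': 0.0, 'q': array([ 1.08957797e+00,  1.31129945e-01,  1.48928708e+00,  6.52519239e-06,
        1.52303518e+00, -8.54122988e-02]), 'dq': array([-0.00042195,  0.00080801, -0.00072633,  0.00159521,  0.00083626,
        0.00190272]), 'joint_torque': array([-1.22044865e-03, -5.59834063e+01, -4.91766465e+01,  7.67574599e-02,
        3.52710800e-02, -8.87598389e-05]), 'tool_pos': array([0.23105934, 0.55312821, 0.23660181]), 'orientation': array([-1.55019181,  0.31098986, -0.31015886]), 'force': array([ 0.12761406,  0.46543581, -0.20620649]), 'wrist_torque': array([ 0.03175427,  0.00069917, -0.04376769]), 'opening': 0.09279176248064004}
scene {'K': array([[472.90617286,   0.        , 277.36921334],
       [  0.        , 472.90617286, 218.44184579],
       [  0.        ,   0.        ,   1.        ]]), 'position': array([-0.10113385, -0.64274416,  0.65272782]), 'orientation': array([-2.02550236,  0.7050649 , -0.40587131])}
top {'K': array([[429.90695946,   0.        , 279.80895666],
       [  0.        , 429.90695946, 204.76858501],
       [  0.        ,   0.        ,   1.        ]]), 'position': array([0.45492276, 0.11127611, 1.03206419]), 'orientation': array([-2.16995732,  2.19440014, -0.06979984])}
top ring_a 0.76 [269. 265.] 257 282 243 268 [[0.386 0.145 0.012]]
top test_block 0.69 [231. 266.] 218 243 252 278 [[0.383 0.234 0.01 ]]
top test_block 0.56 [396. 259.] 382 407 249 270 [[ 0.396 -0.156  0.01 ]]
top bay 0.61 [215. 143.] 189 275 130 189 [[0.675 0.269 0.026]]
top oil_bottle 0.73 [395. 258.] 382 406 250 268 [[ 0.403 -0.129  0.1  ]]
scene ring_a 0.71 [237. 252.] 224 248 239 255 [[0.392 0.117 0.012]]
scene ring_a 0.63 [193. 214.] 183 205 202 216 [[0.396 0.33  0.012]]
scene test_block 0.81 [210. 232.] 196 220 226 241 [[0.388 0.232 0.01 ]]
scene bay 0.79 [289. 193.] 251 324 182 217 [[0.658 0.247 0.026]]
scene oil_bottle 0.79 [314. 300.] 304 326 269 322 [[ 0.348 -0.191  0.1  ]]
```

View pics/top0.png

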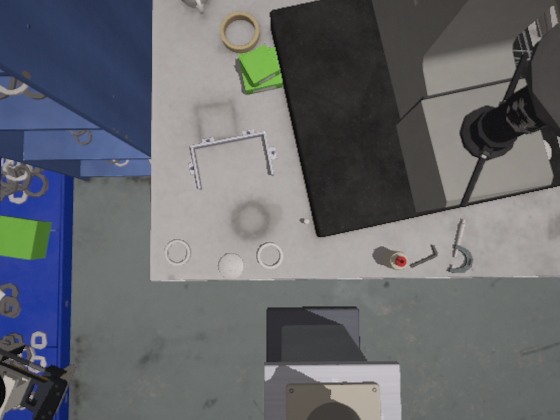

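View pics/scene0.png

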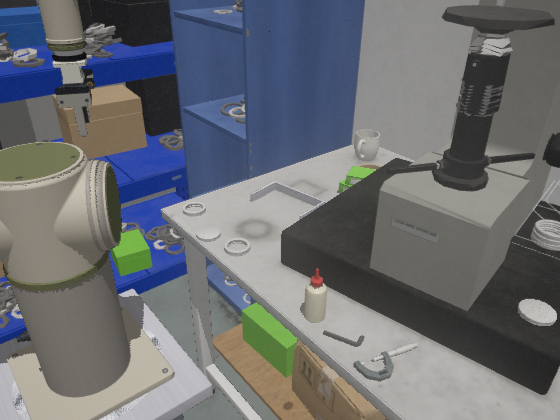

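```bash
python3 - <<'E'
from h import *
a=cv2.imread("pics/top0.png")[110:300,150:440];cv2.imwrite("pics/tc.png",cv2.resize(a,None,fx=2.7,fy=2.7,interpolation=cv2.INTER_CUBIC))
a=cv2.imread("pics/scene0.png")[170:340,160:360];cv2.imwrite("pics/sc.png",cv2.resize(a,None,fx=3.5,fy=3.5,interpolation=cv2.INTER_CUBIC))
E
```

```text
(no output)
```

View pics/tc.png

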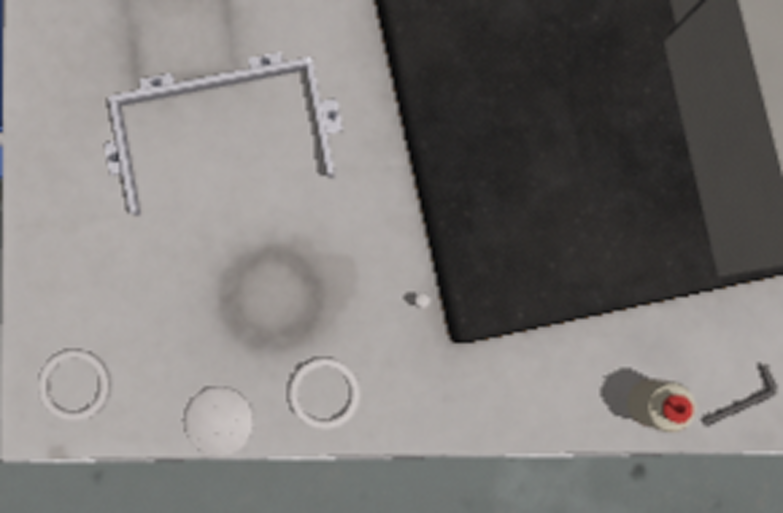

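View pics/sc.png

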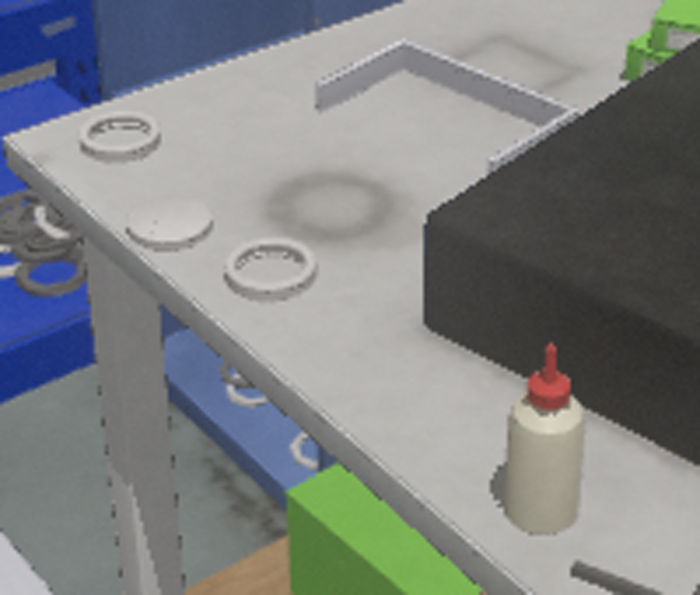

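```bash
python3 - <<'E'
from h import *
f=lambda c:(np.array(c)/2.7+[150,110])
for nm,c,z in(("ringL",(73,384),.012),("ringR",(323,392),.012),("block",(218,421),.01),("pin",(422,300),.03),("bottle nozzle",(677,407),.118)):
    print(nm,unproj("top",f(c),z).round(3))
g=lambda c:(np.array(c)/3.5+[160,170])
for nm,c,z in(("ringL",(120,135),.012),("ringR",(271,266),.012),("block",(169,223),.01),("bottle base",(540,520),0)):
    print('S',nm,unproj("scene",g(c),z).round(3))
for c in((107,98),(311,60),(134,214),(327,176)): print("bay",unproj("top",f(c),.026).round(3))
for c in((455,341),(378,0)): print("plinth top edge",unproj("top",f(c),.09).round(3))
for c in((4,459),(783,455)): print("bench edge",unproj("top",f(c),0).round(3))
# scene bay corners
for c in((316,84),(405,42),(575,105)): print('S bay',unproj("scene",g(c),.026).round(3))
print(R.from_rotvec(robot.read_state()["orientation"]).as_matrix().round(3))
E
```

```text
ringL [[0.417 0.362 0.012]]
ringR [[0.408 0.143 0.012]]
block [[0.384 0.235 0.01 ]]
pin [[0.487 0.056 0.03 ]]
bottle nozzle [[ 0.398 -0.137  0.118]]
S ringL [[0.415 0.354 0.012]]
S ringR [[0.406 0.137 0.012]]
S block [[0.381 0.227 0.01 ]]
S bottle base [[ 0.392 -0.149  0.   ]]
bay [[0.668 0.33  0.026]]
bay [[0.699 0.15  0.026]]
bay [[0.565 0.306 0.026]]
bay [[0.596 0.137 0.026]]
plinth top edge [[0.452 0.033 0.09 ]]
plinth top edge [[0.733 0.092 0.09 ]]
bench edge [[0.352 0.425 0.   ]]
bench edge [[ 0.348 -0.26   0.   ]]
S bay [[0.567 0.307 0.026]]
S bay [[0.669 0.321 0.026]]
S bay [[0.706 0.156 0.026]]
[[ 0.923  0.     0.386]
 [-0.386  0.     0.923]
 [-0.    -1.     0.   ]]
```

>>> carry_out(motion=[0.04,0.01,-0.017,0,0,0,-1,0.04,0.01,-0.017,0,0,0,-1,0.04,0.01,-0.017,0,0,0,-1,0.04,0.01,-0.017,0,0,0,-1,0.04,0.01,-0.017,0,0,0,-1], squeeze=5)

```text
t: 1.1
tool_pos: [0.3845, 0.399, 0.1884]
orientation: [-1.543, 0.301, -0.303]
force: [0.3, 0.2, -0.4]
opening: 0.0579
```

>>> carry_out(motion=[0,0.01,0,0,7,0,-1,0,0.01,0,0,7,0,-1,0,0.01,0,0,7,0,-1,0,0.01,0,0,7,0,-1,0,0,0,0,0,0,-1])

```text
t: 1.6
tool_pos: [0.3897, 0.3927, 0.1458]
orientation: [-1.449, 0.701, -0.703]
force: [1.0, -0.4, -0.7]
opening: 0.0173
```

```bash
cat >> h.py <<'E'
def rel(tgt,yaw):
    s=robot.read_state();M=R.from_rotvec(s["orientation"]).as_matrix()
    cy=np.degrees(np.arctan2(M[1,0],M[0,0]))
    d=np.array(tgt)-s["tool_pos"]
    print("t",round(s["t"],2),"pos",s["tool_pos"].round(4),"yaw",cy.round(1),"open",round(s["opening"],3),"F",s["force"].round(1),"tilt",M[:,1].round(3))
    print(" tool shift now-axes",(M.T@d).round(4)," ry",round(cy-yaw,1))
    t=np.radians(yaw);print(" shift at final yaw x,z",(d[0]*np.cos(t)+d[1]*np.sin(t)).round(4),(-d[0]*np.sin(t)+d[1]*np.cos(t)).round(4))
def crop(name,box=(110,300,150,440),f=2.7):
    a=imaging.read_camera("top");y0,y1,x0,x1=box
    cv2.imwrite(name,cv2.resize(a[y0:y1,x0:x1],None,fx=f,fy=f,interpolation=cv2.INTER_CUBIC))
    return a
E
python3 - <<'E'
from h import *
rel((.382,.400,.024),-50.8)
crop("pics/p1.png")
cv2.imwrite("pics/w1.png",imaging.read_camera("wrist"))
E
```

```text
t 1.6 pos [0.3897 0.3927 0.1458] yaw -51.6 open 0.017 F [ 1.  -0.4 -0.7] tilt [ 0.003  0.004 -1.   ]
 tool shift now-axes [-0.0103  0.1218 -0.0021]  ry -0.8
 shift at final yaw x,z -0.0105 -0.0014
```

View pics/p1.png

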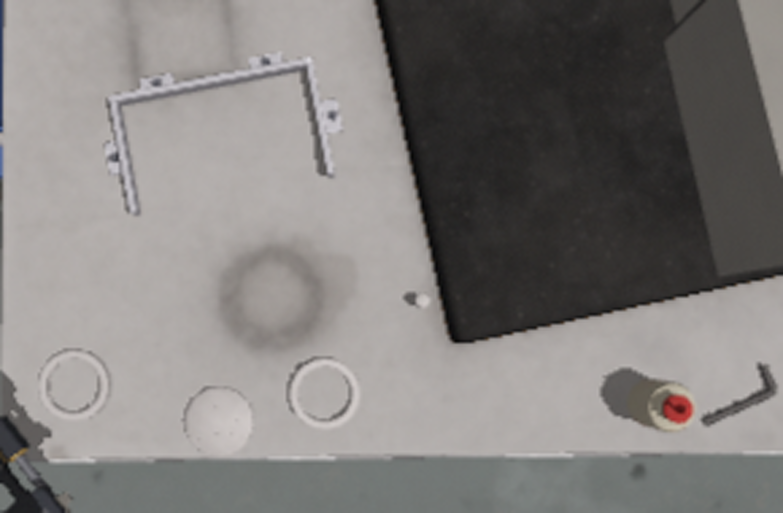

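View pics/w1.png

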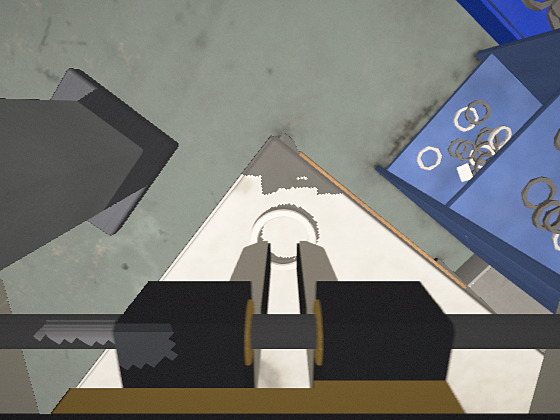

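```bash
python3 - <<'E'
from h import *
print(cam("wrist"))
print(unproj("wrist",[[288,235],[281,137]],.012))
E
```

```text
(array([[328.17365713,   0.        , 283.20560798],
       [  0.        , 328.17365713, 203.56386308],
       [  0.        ,   0.        ,   1.        ]]), array([0.33898931, 0.45463897, 0.29484711]), array([[ 0.78016022,  0.59784771,  0.18419594],
       [ 0.62553048, -0.74921225, -0.21769844],
       [ 0.00785134,  0.28505984, -0.95847757]]))
[[0.41580667 0.36947777 0.012     ]
 [0.35504439 0.43517518 0.012     ]]
```

>>> carry_out(motion=[-0.005,0.025,0,0,0,0,-1,-0.005,0.025,0,0,0,0,-1,-0.005,0.025,0,0,0,0,-1,0,0.02,0,0,0,0,-1,0,0.015,0,0,0,0,-1])

```text
t: 2.2
tool_pos: [0.3862, 0.4115, 0.0432]
orientation: [-1.439, 0.675, -0.688]
force: [-0.4, -0.5, -0.4]
opening: 0.0005
```

```bash
python3 - <<'E'
from h import *
rel((.382,.400,.024),-50.8)
cv2.imwrite("pics/w2.png",imaging.read_camera("wrist"))
E
```

```text
t 2.2 pos [0.3862 0.4115 0.0432] yaw -50.1 open 0.0 F [-0.4 -0.5 -0.4] tilt [ 0.016  0.016 -1.   ]
 tool shift now-axes [ 0.0062  0.0189 -0.011 ]  ry 0.7
 shift at final yaw x,z 0.0063 -0.0105
```

View pics/w2.png

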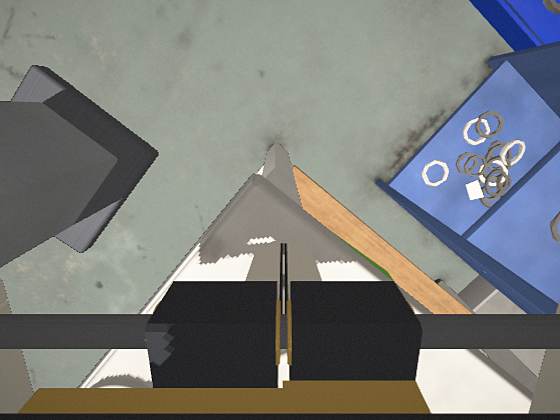

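>>> carry_out(motion=[0,0.007,-0.004,0,0,0,-1,0,0.007,-0.004,0,0,0,-1,0,0.005,-0.002,0,0,0,-1,0,0.001,0,0,0,0,-1,0,0,0,0,0,0,-1])

```text
t: 2.75
tool_pos: [0.3783, 0.4049, 0.0217]
orientation: [-1.44, 0.673, -0.686]
force: [-0.1, 1.2, 0.7]
opening: 0.0006
```

```bash
python3 - <<'E'
from h import *
rel((.382,.400,.024),-50.8)
crop("pics/p2.png")
a=imaging.read_camera("scene")[170:340,160:360];cv2.imwrite("pics/s2.png",cv2.resize(a,None,fx=3.5,fy=3.5,interpolation=cv2.INTER_CUBIC))
E
```

```text
t 2.75 pos [0.3783 0.4049 0.0217] yaw -50.0 open 0.001 F [-0.1  1.2  0.7] tilt [ 0.016  0.016 -1.   ]
 tool shift now-axes [ 0.0061 -0.0024 -0.0003]  ry 0.8
 shift at final yaw x,z 0.0061 -0.0002
```

View pics/p2.png

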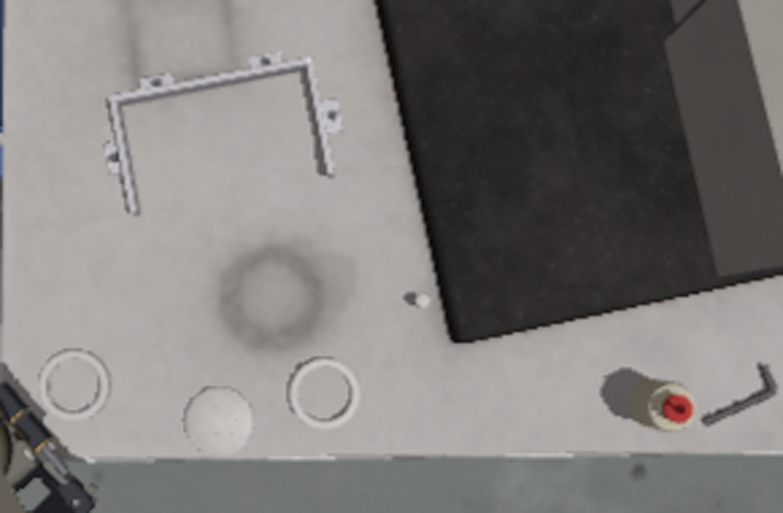

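View pics/s2.png

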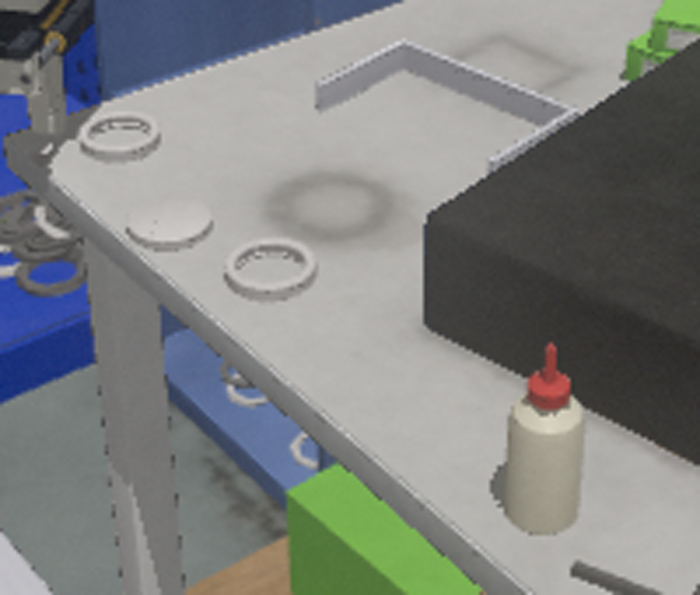

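>>> carry_out(motion=[0.005,-0.001,0,0,0,0,-1,0.005,0,0,0,0,0,-1,0.005,0,0,0,0,0,-1,0.005,0,0,0,0,0,-1,0.005,0,0,0,0,0,-1])

```text
t: 3.35
tool_pos: [0.3965, 0.3852, 0.0242]
orientation: [-1.438, 0.671, -0.686]
force: [-0.8, 0.2, -0.3]
opening: 0.0005
```

>>> carry_out(motion=[0.006,0,0,0,0,0,-1,0.006,0,0,0,0,0,-1,0.006,0,0,0,0,0,-1,0.006,0,0,0,0,0,-1,0.006,0,0,0,0,0,-1])

```text
t: 3.85
tool_pos: [0.4176, 0.3602, 0.0241]
orientation: [-1.438, 0.672, -0.686]
force: [0.1, 1.5, 0.6]
opening: 0.0005
```

```bash
cat >> h.py <<'E'
def look(name):
    a=crop("pics/%s.png"%name)
    for d in models.outline_of("top","ring_a"):
        ys,xs=np.nonzero(d["pixels"]);c=[(xs.min()+xs.max())/2,(ys.min()+ys.max())/2]
        print(" top ring",round(d["confidence"],2),"bbox",xs.min(),xs.max(),ys.min(),ys.max(),unproj("top",c,.012).round(3))
E
python3 - <<'E'
from h import *
rel((.5,.255,.024),-50.8)
look("p3")
E
```

```text
t 3.85 pos [0.4176 0.3602 0.0241] yaw -50.0 open 0.0 F [0.1 1.5 0.6] tilt [ 0.018  0.018 -1.   ]
 tool shift now-axes [ 0.1336 -0.0002 -0.0045]  ry 0.8
 shift at final yaw x,z 0.1336 -0.0026
 top ring 0.59 bbox 257 282 242 268 [[0.409 0.143 0.012]]
 top ring 0.53 bbox 178 203 228 253 [[0.445 0.33  0.012]]
```

View pics/p3.png

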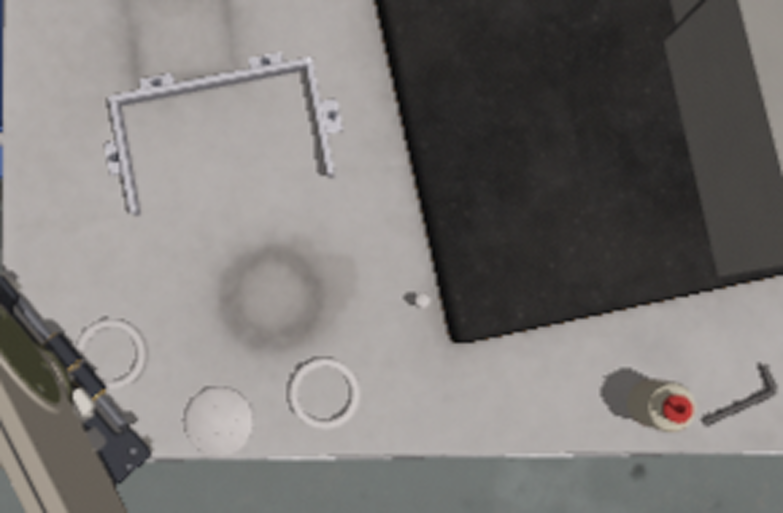

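>>> carry_out(motion=[0.008,0,0,0,0,0,-1,0.008,0,0,0,0,0,-1,0.008,0,0,0,0,0,-1,0.008,0,0,0,0,0,-1,0.008,0,0,0,0,0,-1])

```text
t: 4.45
tool_pos: [0.445, 0.3275, 0.0241]
orientation: [-1.438, 0.671, -0.685]
force: [-0.5, 0.4, 0.4]
opening: 0.0006
```

```bash

python3 - <<'E'
from h import *
rel((.5,.255,.024),-50.8)
look("p4")
E
```

```text
t 4.45 pos [0.445  0.3275 0.0241] yaw -49.9 open 0.001 F [-0.5  0.4  0.4] tilt [ 0.018  0.018 -1.   ]
 tool shift now-axes [ 0.0909 -0.0002 -0.0046]  ry 0.9
 shift at final yaw x,z 0.0909 -0.0032
 top ring 0.52 bbox 257 282 243 268 [[0.407 0.143 0.012]]
 top ring 0.49 bbox 193 217 216 241 [[0.473 0.296 0.012]]
```

View pics/p4.png

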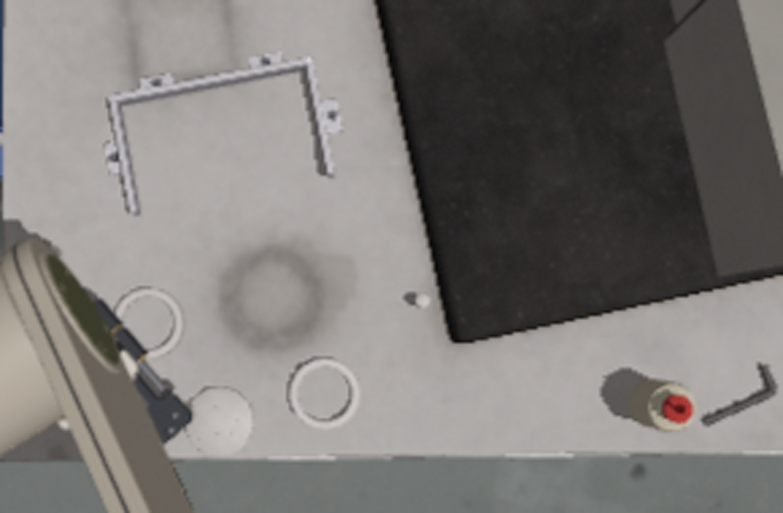

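>>> carry_out(motion=[0.008,0,0,0,0,0,-1,0.008,0,0,0,0,0,-1,0.008,0,0,0,0,0,-1,0.008,0,0,0,0,0,-1,0.005,0,0,0,0,0,-1])

```text
t: 5.05
tool_pos: [0.4707, 0.2969, 0.024]
orientation: [-1.438, 0.672, -0.686]
force: [-0.6, 1.2, 0.4]
opening: 0.0007
```

>>> carry_out(motion=[-0.015,0,0,0,0,0,-1,-0.02,0,0,0,0,0,-1,-0.02,-0.01,0,0,0,0,-1,0,-0.03,0,0,0,0,-1,0,0,0,0,0,0,-1])

```text
t: 5.55
tool_pos: [0.4318, 0.3398, 0.064]
orientation: [-1.439, 0.675, -0.687]
force: [1.3, 0.8, 0.7]
opening: 0.0007
```

```bash

python3 - <<'E'
from h import *
rel((.5,.255,.024),-50.8)
look("p5")
E
```

```text
t 5.55 pos [0.4318 0.3398 0.064 ] yaw -50.1 open 0.001 F [1.3 0.8 0.7] tilt [ 0.016  0.016 -1.   ]
 tool shift now-axes [ 0.1089  0.0397 -0.0029]  ry 0.7
 shift at final yaw x,z 0.1088 -0.0007
 top ring 0.77 bbox 204 231 206 231 [[0.496 0.266 0.012]]
 top ring 0.52 bbox 257 282 243 267 [[0.409 0.143 0.012]]
```

View pics/p5.png

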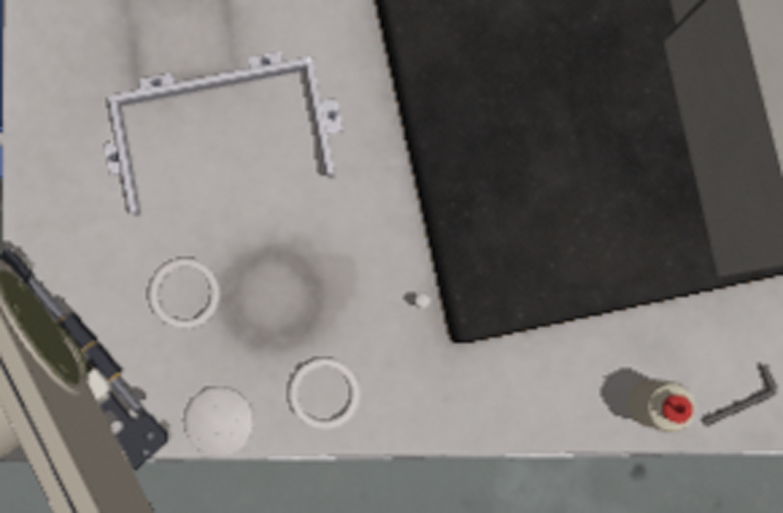

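>>> carry_out(motion=[0,0,0,0,-8.5,0,-1,0,0,0,0,-8.5,0,-1,0,0,0,0,-8.5,0,-1,0,0,0,0,-8.5,0,-1,0,0,0,0,-8.5,0,-1])

```text
t: 6.15
tool_pos: [0.4257, 0.3361, 0.0538]
orientation: [-1.56, 0.093, -0.098]
force: [-1.2, 0.1, -0.8]
opening: 0.0008
```

>>> carry_out(motion=[0,0,0,0,-7,0,-1,0,0,-0.02,0,0,0,-1,0,0,-0.03,0,0,0,-1,0,0,-0.02,0,0,0,-1,0,0,0,0,0,0,-1])

```text
t: 6.65
tool_pos: [0.4218, 0.2623, 0.0463]
orientation: [-1.567, -0.005, 0.013]
force: [-0.5, -0.3, -0.2]
opening: 0.0007
```

```bash

python3 - <<'E'
from h import *
rel((.442,.266,.024),0)
E
```

```text
t 6.65 pos [0.4218 0.2623 0.0463] yaw 0.7 open 0.001 F [-0.5 -0.3 -0.2] tilt [-0.005  0.003 -1.   ]
 tool shift now-axes [0.0204 0.0222 0.0034]  ry 0.7
 shift at final yaw x,z 0.0202 0.0037
```

>>> carry_out(motion=[0.01,0,0.003,0,0,0,-1,0.008,0,0,0,0,0,-1,0,0.01,0,0,0,0,-1,0,0.007,0,0,0,0,-1,0,0.003,0,0,0,0,-1])

```text
t: 7.15
tool_pos: [0.4411, 0.2679, 0.0232]
orientation: [-1.567, -0.004, 0.014]
force: [0.5, -0.0, -0.4]
opening: 0.0003
```

>>> carry_out(motion=[0.005,0,0,0,0,0,-1,0.005,0,0,0,0,0,-1,0.005,0,0,0,0,0,-1,0.006,0,0,0,0,0,-1,0.006,0,0,0,0,0,-1])

```text
t: 7.65
tool_pos: [0.4685, 0.2685, 0.0217]
orientation: [-1.568, -0.003, 0.017]
force: [-0.2, -0.7, 0.8]
opening: 0.0003
```

```bash

python3 - <<'E'
from h import *
rel((.598,.266,.024),0)
look("p6")
E
```

```text
t 7.65 pos [0.4685 0.2685 0.0217] yaw 0.7 open 0.0 F [-0.2 -0.7  0.8] tilt [-0.009  0.003 -1.   ]
 tool shift now-axes [ 0.1295 -0.0034 -0.0041]  ry 0.7
 shift at final yaw x,z 0.1295 -0.0025
 top ring 0.53 bbox 256 282 243 268 [[0.407 0.145 0.012]]
 top ring 0.38 bbox 224 228 203 208 [[0.527 0.246 0.012]]
```

View pics/p6.png

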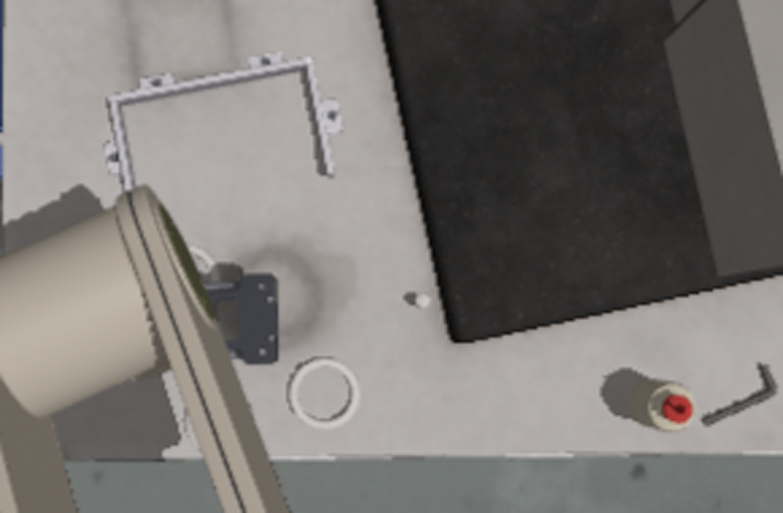

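>>> carry_out(motion=[0.007,-0.002,-0.001,0,0,0,-1,0.007,0,-0.001,0,0,0,-1,0.007,0,0,0,0,0,-1,0.007,0,0,0,0,0,-1,0.007,0,0,0,0,0,-1])

```text
t: 8.25
tool_pos: [0.5063, 0.2667, 0.024]
orientation: [-1.567, -0.003, 0.016]
force: [-0.8, 0.1, 0.4]
opening: 0.0006
```

```bash
cat >> h.py <<'E'
def slook(name,box=(150,300,160,360),f=3.8):
    a=imaging.read_camera("scene");y0,y1,x0,x1=box
    cv2.imwrite("pics/%s.png"%name,cv2.resize(a[y0:y1,x0:x1],None,fx=f,fy=f,interpolation=cv2.INTER_CUBIC))
    for d in models.outline_of("scene","ring_a"):
        ys,xs=np.nonzero(d["pixels"]);c=[(xs.min()+xs.max())/2,(ys.min()+ys.max())/2]
        print(" scene ring",round(d["confidence"],2),"bbox",xs.min(),xs.max(),ys.min(),ys.max(),unproj("scene",c,.006).round(3))
E
python3 - <<'E'
from h import *
rel((.598,.266,.024),0)
slook("p7")
E
```

```text
t 8.25 pos [0.5063 0.2667 0.024 ] yaw 0.7 open 0.001 F [-0.8  0.1  0.4] tilt [-0.008  0.003 -1.   ]
 tool shift now-axes [ 0.0916 -0.0008 -0.0018]  ry 0.7
 shift at final yaw x,z 0.0917 -0.0007
 scene ring 0.71 bbox 249 264 202 215 [[0.553 0.26  0.006]]
 scene ring 0.57 bbox 223 250 238 255 [[0.408 0.143 0.006]]
```

View pics/p7.png

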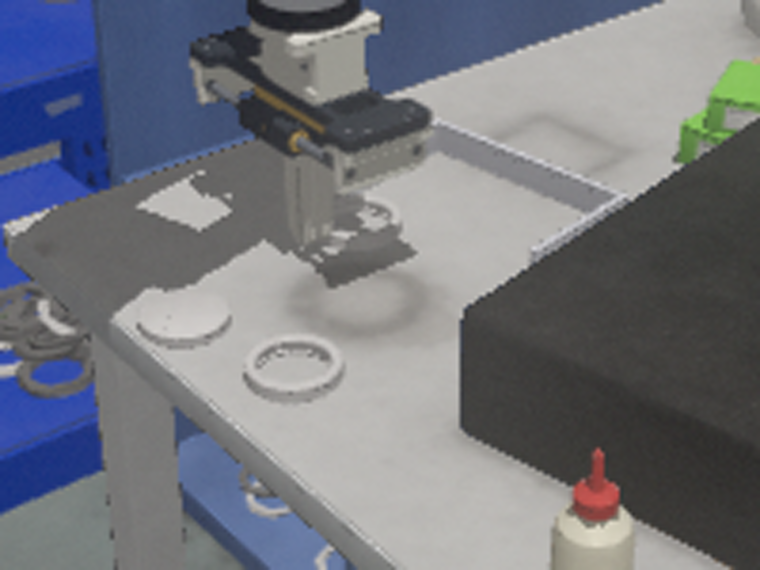

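>>> carry_out(motion=[0.007,0,0,0,0,0,-1,0.007,0,0,0,0,0,-1,0.007,0,0,0,0,0,-1,0.007,0,0,0,0,0,-1,0.007,0,0,0,0,0,-1])

```text
t: 8.85
tool_pos: [0.5435, 0.2674, 0.0236]
orientation: [-1.568, -0.003, 0.017]
force: [-1.0, 0.2, 1.6]
opening: 0.0004
```

```bash

python3 - <<'E'
from h import *
rel((.598,.266,.024),0)
slook("p8")
E
```

```text
t 8.85 pos [0.5435 0.2674 0.0236] yaw 0.7 open 0.0 F [-1.   0.2  1.6] tilt [-0.009  0.003 -1.   ]
 tool shift now-axes [ 0.0544 -0.0008 -0.002 ]  ry 0.7
 shift at final yaw x,z 0.0545 -0.0014
 scene ring 0.75 bbox 225 249 238 255 [[0.409 0.143 0.006]]
 scene ring 0.69 bbox 259 275 198 211 [[0.589 0.26  0.006]]
```

View pics/p8.png

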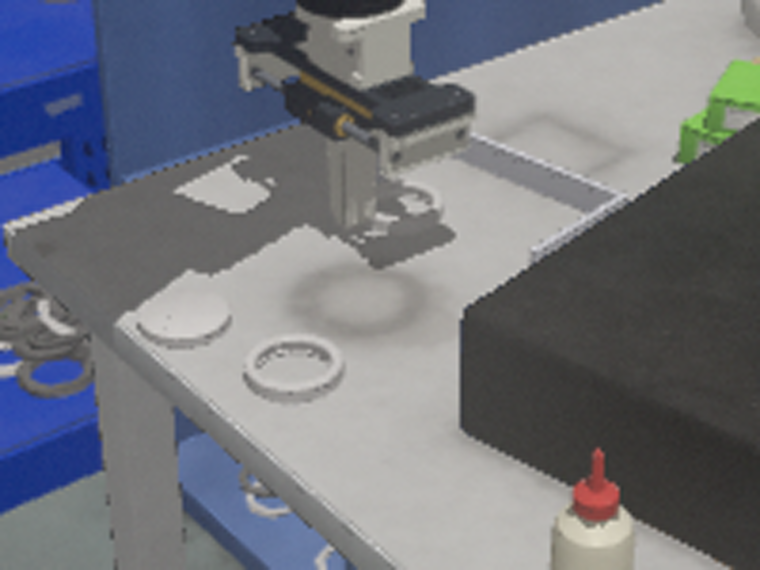

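>>> carry_out(motion=[0.007,0,0,0,0,0,-1,0.007,0,0,0,0,0,-1,0.007,0,0,0,0,0,-1,0.007,0,0,0,0,0,-1,0.006,0,0,0,0,0,-1])

```text
t: 9.45
tool_pos: [0.58, 0.2677, 0.0232]
orientation: [-1.568, -0.003, 0.017]
force: [-2.5, 0.4, 1.4]
opening: 0.0006
```

>>> carry_out(motion=[0.005,0,0,0,0,0,-1,0.005,0,0,0,0,0,-1,0.002,0,0,0,0,0,-1,0,0,0,0,0,0,-1,0,0,0,0,0,0,-1])

```text
t: 9.95
tool_pos: [0.5941, 0.2678, 0.0229]
orientation: [-1.568, -0.003, 0.016]
force: [-1.7, 0.0, 1.4]
opening: 0.0008
```

```bash

python3 - <<'E'
from h import *
rel((.598,.266,.024),0)
slook("p9")
E
```

```text
t 9.95 pos [0.5941 0.2678 0.0229] yaw 0.7 open 0.001 F [-1.7  0.   1.4] tilt [-0.008  0.003 -1.   ]
 tool shift now-axes [ 0.0039 -0.0011 -0.0018]  ry 0.7
 shift at final yaw x,z 0.0039 -0.0018
 scene ring 0.82 bbox 224 249 237 255 [[0.409 0.145 0.006]]
 scene ring 0.55 bbox 274 289 193 205 [[0.641 0.259 0.006]]
```

View pics/p9.png

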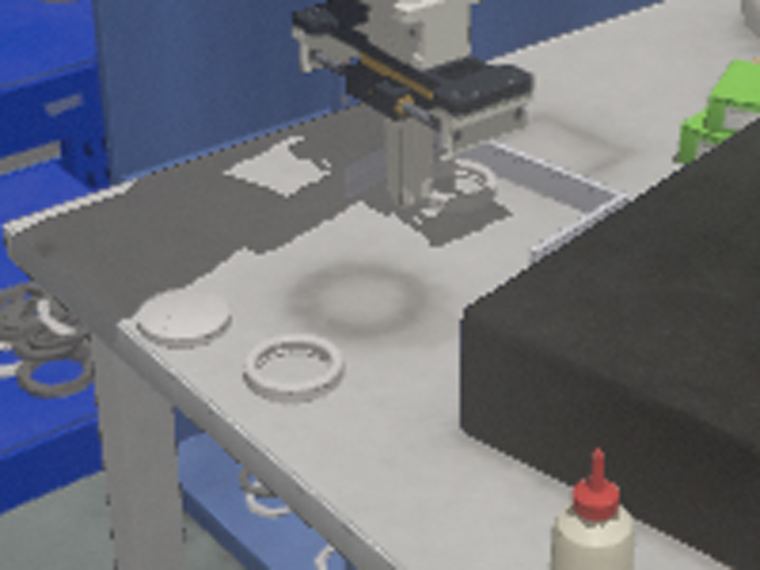

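>>> carry_out(motion=[-0.01,0,0,0,0,0,-1,-0.02,0,0,0,0,0,-1,-0.02,-0.02,0,0,0,0,-1,-0.04,-0.03,0,0,0,0,-1,-0.04,-0.02,0,0,-7,0,-1])

```text
t: 10.55
tool_pos: [0.4603, 0.2642, 0.0911]
orientation: [-1.566, -0.095, 0.113]
force: [0.4, 0.3, 0.5]
opening: 0.0002
```

>>> carry_out(motion=[-0.04,0,-0.02,0,-6,0,-1,-0.04,0,-0.02,0,0,0,-1,-0.03,0,-0.03,0,0,0,-1,-0.02,0,-0.02,0,0,0,-1,0,0,0,0,0,0,-1])

```text
t: 11.05
tool_pos: [0.3439, 0.1482, 0.0928]
orientation: [-1.557, -0.195, 0.202]
force: [-0.4, 0.1, 0.8]
opening: 0.001
```

```bash

python3 - <<'E'
from h import *
rel((.357,.132,.024),13.6)
look("p10")
slook("s10")
E
```

```text
t 11.05 pos [0.3439 0.1482 0.0928] yaw 14.5 open 0.001 F [-0.4  0.1  0.8] tilt [-0.005  0.004 -1.   ]
 tool shift now-axes [ 0.0089  0.0687 -0.0193]  ry 0.9
 shift at final yaw x,z 0.0089 -0.0188
 top ring 0.83 bbox 206 229 149 172 [[0.635 0.266 0.012]]
 top ring 0.72 bbox 257 282 242 268 [[0.409 0.143 0.012]]
 scene ring 0.61 bbox 270 290 192 206 [[0.637 0.262 0.006]]
 scene ring 0.55 bbox 225 249 238 255 [[0.409 0.143 0.006]]
```

View pics/p10.png

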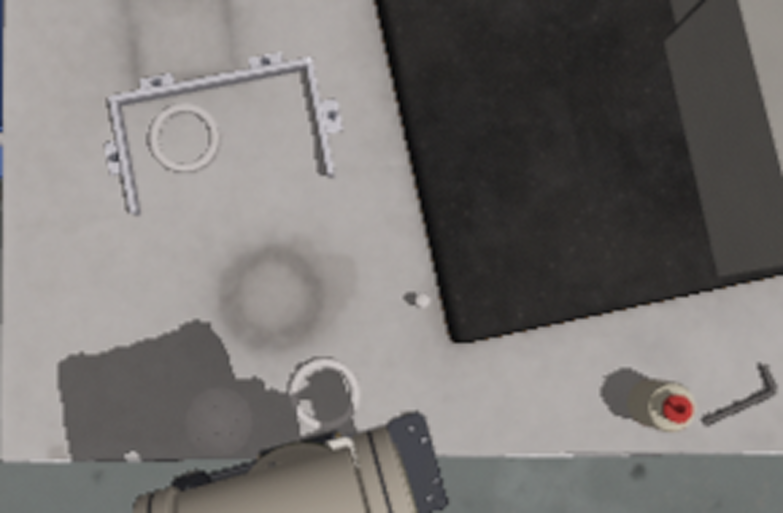

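>>> carry_out(motion=[0.002,0,-0.01,0,0,0,-1,0.003,0.02,-0.008,0,0,0,-1,0,0.02,0,0,0,0,-1,0,0.014,0,0,0,0,-1,0,0.005,0,0,0,0,-1])

```text
t: 11.75
tool_pos: [0.3615, 0.1355, 0.0349]
orientation: [-1.555, -0.204, 0.202]
force: [0.5, -0.3, -0.0]
opening: 0.0006
```

```bash

python3 - <<'E'
from h import *
rel((.357,.132,.024),13.6)
slook("s11")
E
```

```text
t 11.75 pos [0.3615 0.1355 0.0349] yaw 14.8 open 0.001 F [ 0.5 -0.3 -0. ] tilt [ 0.     0.006 -1.   ]
 tool shift now-axes [-0.0053  0.0109 -0.0023]  ry 1.2
 shift at final yaw x,z -0.0052 -0.0023
 scene ring 0.64 bbox 226 249 238 255 [[0.41  0.142 0.006]]
 scene ring 0.59 bbox 269 290 192 205 [[0.638 0.265 0.006]]
```

View pics/s11.png

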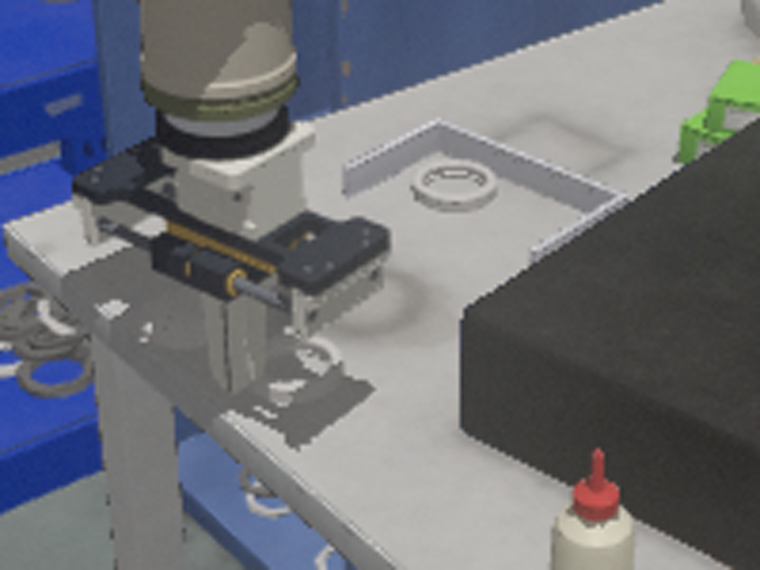

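>>> carry_out(motion=[-0.003,0.005,-0.002,0,1,0,-1,0,0.004,0,0,0,0,-1,0,0.001,0,0,0,0,-1,0.003,0,0,0,0,0,-1,0.004,0,0,0,0,0,-1])

```text
t: 12.35
tool_pos: [0.3679, 0.1349, 0.0269]
orientation: [-1.556, -0.192, 0.185]
force: [-0.4, -0.4, 0.3]
opening: 0.0005
```

>>> carry_out(motion=[0.004,0,0,0,0,0,-1,0.005,0,0,0,0,0,-1,0.006,0,0,0,0,0,-1,0.006,0,0,0,0,0,-1,0.006,0,0,0,0,0,-1])

```text
t: 12.85
tool_pos: [0.3968, 0.1421, 0.0276]
orientation: [-1.556, -0.193, 0.185]
force: [-0.1, -0.4, 0.9]
opening: 0.0003
```

```bash

python3 - <<'E'
from h import *
rel((.606,.192,.024),13.6)
slook("s12");look("p12")
E
```

```text
t 12.85 pos [0.3968 0.1421 0.0276] yaw 13.8 open 0.0 F [-0.1 -0.4  0.9] tilt [ 0.004  0.007 -1.   ]
 tool shift now-axes [ 0.215   0.0048 -0.0014]  ry 0.2
 shift at final yaw x,z 0.2151 -0.0007
 scene ring 0.69 bbox 269 290 192 205 [[0.638 0.265 0.006]]
 scene ring 0.56 bbox 239 258 232 249 [[0.445 0.147 0.006]]
 top ring 0.74 bbox 205 229 148 173 [[0.635 0.267 0.012]]
 top ring 0.68 bbox 253 277 229 244 [[0.452 0.154 0.012]]
 top ring 0.19 bbox 381 407 250 269 [[ 0.395 -0.15   0.012]]
```

View pics/s12.png

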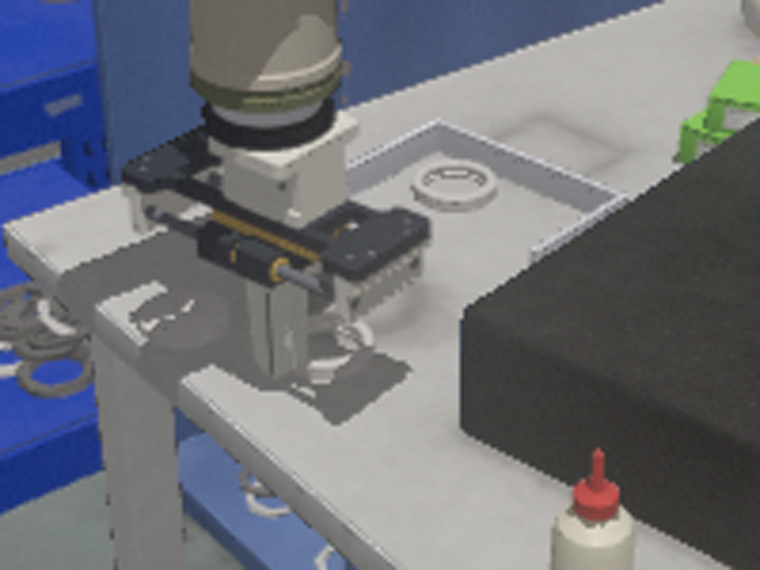

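View pics/p12.png

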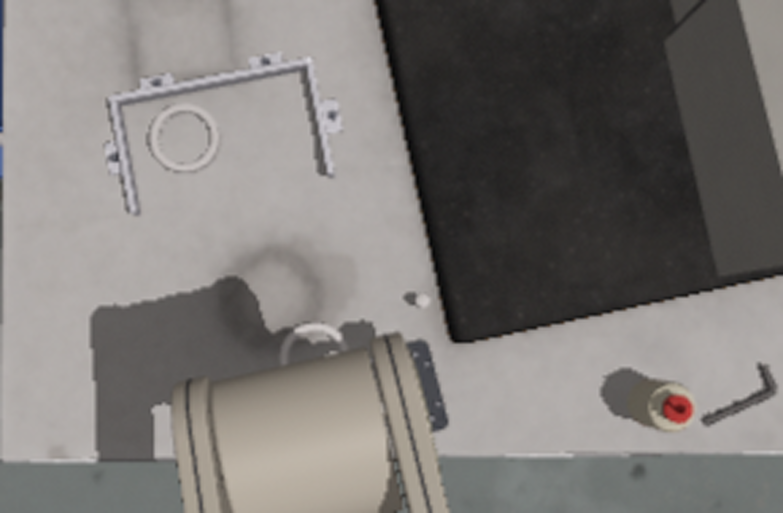

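>>> carry_out(motion=[0.006,0.003,0,0,0,0,-1,0.007,0.002,0,0,0,0,-1,0.007,0,0,0,0,0,-1,0.007,0,0,0,0,0,-1,0.007,0,0,0,0,0,-1])

```text
t: 13.55
tool_pos: [0.4305, 0.1505, 0.0218]
orientation: [-1.556, -0.191, 0.186]
force: [-2.1, 0.1, 1.4]
opening: 0.0001
```

```bash

python3 - <<'E'
from h import *
rel((.606,.192,.024),13.6)
slook("s13");look("p13")
E
```

```text
t 13.55 pos [0.4305 0.1505 0.0218] yaw 13.8 open 0.0 F [-2.1  0.1  1.4] tilt [ 0.002  0.007 -1.   ]
 tool shift now-axes [ 0.1803 -0.0015 -0.0014]  ry 0.2
 shift at final yaw x,z 0.1803 -0.0009
 scene ring 0.72 bbox 269 290 192 204 [[0.64  0.267 0.006]]
 scene ring 0.71 bbox 251 266 226 242 [[0.482 0.155 0.006]]
 top ring 0.62 bbox 205 230 148 173 [[0.635 0.266 0.012]]
 top ring 0.45 bbox 254 267 215 220 [[0.497 0.164 0.012]]
```

View pics/p13.png

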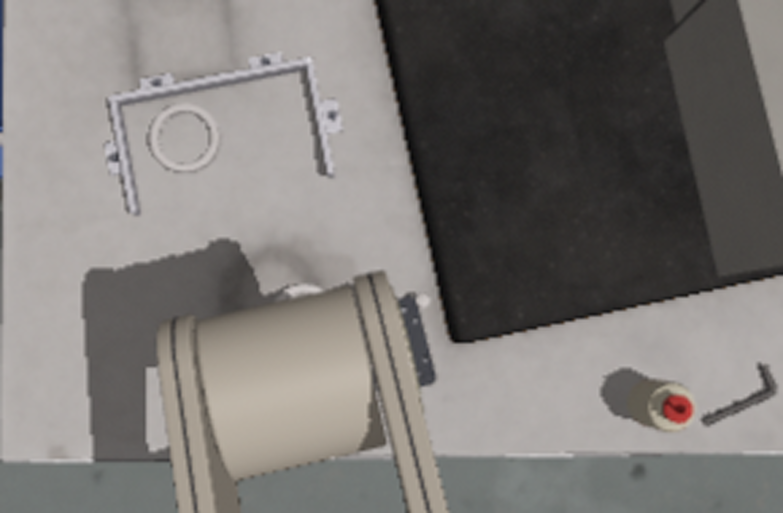

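>>> carry_out(motion=[0.008,0,0,0,0,0,-1,0.008,-0.001,0,0,0,0,-1,0.008,0,0,0,0,0,-1,0.008,0,0,0,0,0,-1,0.008,0,0,0,0,0,-1])

```text
t: 14.25
tool_pos: [0.4709, 0.1604, 0.0228]
orientation: [-1.556, -0.191, 0.187]
force: [-0.4, -0.2, -1.0]
opening: 0.0007
```

```bash

python3 - <<'E'
from h import *
rel((.606,.192,.024),13.6)
slook("s14")
E
```

```text
t 14.25 pos [0.4709 0.1604 0.0228] yaw 13.8 open 0.001 F [-0.4 -0.2 -1. ] tilt [ 0.002  0.006 -1.   ]
 tool shift now-axes [ 0.1387 -0.0007 -0.0015]  ry 0.2
 shift at final yaw x,z 0.1387 -0.001
 scene ring 0.64 bbox 258 276 220 236 [[0.516 0.164 0.006]]
```

View pics/s14.png

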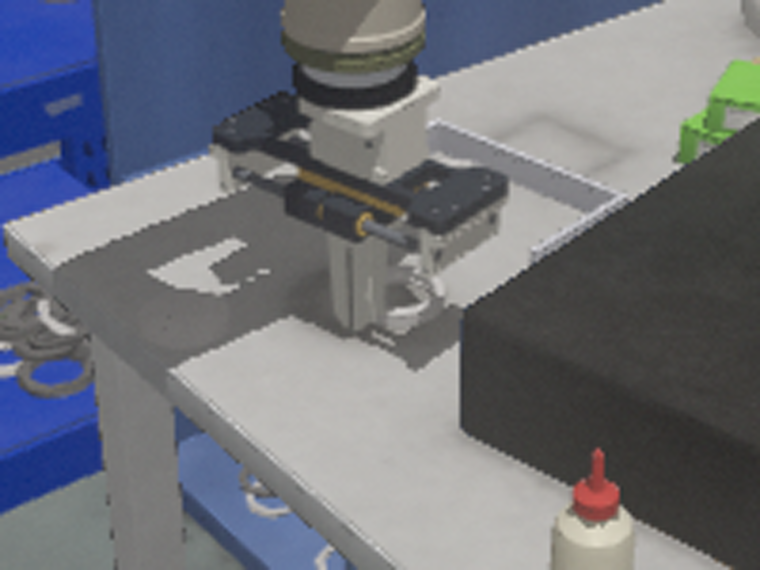

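>>> carry_out(motion=[0.008,0,0,0,0,0,-1,0.008,0,0,0,0,0,-1,0.008,0,0,0,0,0,-1,0.008,0,0,0,0,0,-1,0.008,0,0,0,0,0,-1])

```text
t: 14.85
tool_pos: [0.5124, 0.1706, 0.0228]
orientation: [-1.556, -0.19, 0.187]
force: [-0.6, -1.1, 1.1]
opening: 0.0008
```

```bash

python3 - <<'E'
from h import *
rel((.606,.192,.024),13.6)
slook("s15");look("p15")
E
```

```text
t 14.85 pos [0.5124 0.1706 0.0228] yaw 13.8 open 0.001 F [-0.6 -1.1  1.1] tilt [ 0.001  0.006 -1.   ]
 tool shift now-axes [ 0.0961 -0.001  -0.0015]  ry 0.2
 shift at final yaw x,z 0.0961 -0.0012
 scene ring 0.6 bbox 270 286 213 229 [[0.559 0.173 0.006]]
 scene ring 0.24 bbox 196 221 226 241 [[0.385 0.233 0.006]]
 top ring 0.62 bbox 205 230 147 173 [[0.637 0.266 0.012]]
 top ring 0.32 bbox 227 243 252 278 [[0.386 0.225 0.012]]
```

View pics/s15.png

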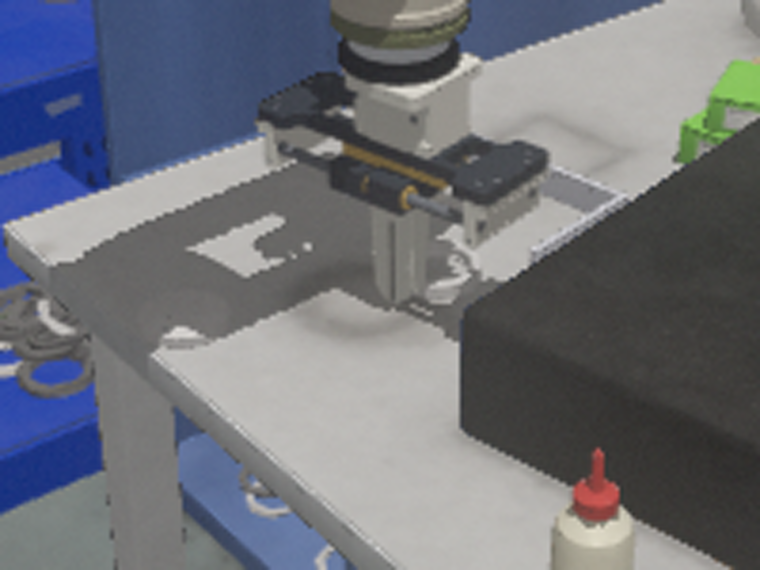

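View pics/p15.png

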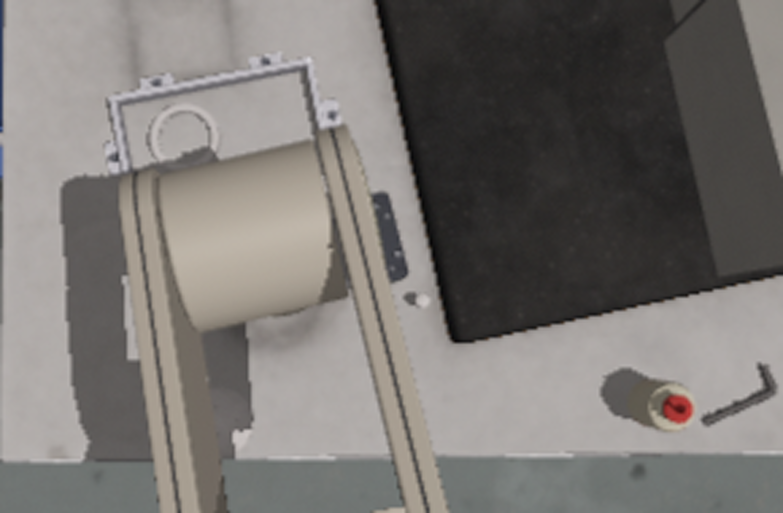

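>>> carry_out(motion=[0.008,0,0,0,0,0,-1,0.008,0,0,0,0,0,-1,0.008,0,0,0,0,0,-1,0.008,0,0,0,0,0,-1,0.008,0,0,0,0,0,-1])

```text
t: 15.55
tool_pos: [0.5521, 0.1804, 0.0223]
orientation: [-1.557, -0.189, 0.188]
force: [-0.5, 0.3, -0.3]
opening: 0.0007
```

```bash

python3 - <<'E'
from h import *
rel((.606,.192,.024),13.6)
slook("s16")
E
```

```text
t 15.55 pos [0.5521 0.1804 0.0223] yaw 13.8 open 0.001 F [-0.5  0.3 -0.3] tilt [-0.     0.006 -1.   ]
 tool shift now-axes [ 0.0551 -0.0016 -0.0016]  ry 0.2
 shift at final yaw x,z 0.0551 -0.0014
 scene ring 0.71 bbox 281 295 207 221 [[0.602 0.185 0.006]]
```

View pics/s16.png

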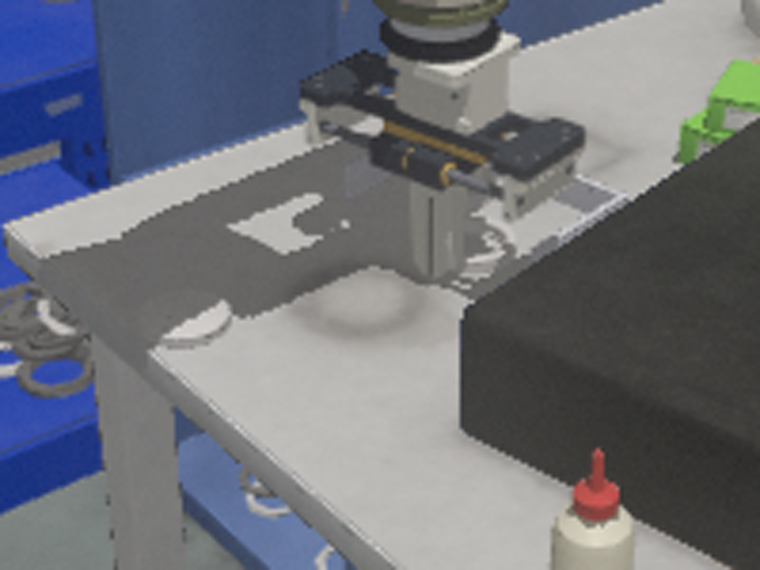

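>>> carry_out(motion=[0.007,-0.001,0,0,0,0,-1,0.007,0,0,0,0,0,-1,0.007,0,0,0,0,0,-1,0.007,0,0,0,0,0,-1,0.006,0,0,0,0,0,-1])

```text
t: 16.15
tool_pos: [0.5875, 0.1891, 0.0234]
orientation: [-1.557, -0.189, 0.189]
force: [-0.8, -1.0, -0.1]
opening: 0.0002
```

>>> carry_out(motion=[0.005,0,0,0,0,0,-1,0.004,0,0,0,0,0,-1,0.002,0,0,0,0,0,-1,0,0,0,0,0,0,-1,0,0,0,0,0,0,-1])

```text
t: 16.65
tool_pos: [0.6, 0.1921, 0.0233]
orientation: [-1.557, -0.189, 0.188]
force: [0.0, -0.7, 0.7]
opening: 0.0005
```

```bash

python3 - <<'E'
from h import *
rel((.606,.192,.024),13.6)
slook("s17")
E
```

```text
t 16.65 pos [0.6    0.1921 0.0233] yaw 13.8 open 0.001 F [ 0.  -0.7  0.7] tilt [-0.     0.006 -1.   ]
 tool shift now-axes [ 0.0058 -0.0007 -0.0016]  ry 0.2
 shift at final yaw x,z 0.0058 -0.0015
 scene ring 0.61 bbox 292 305 200 214 [[0.649 0.196 0.006]]
```

View pics/s17.png

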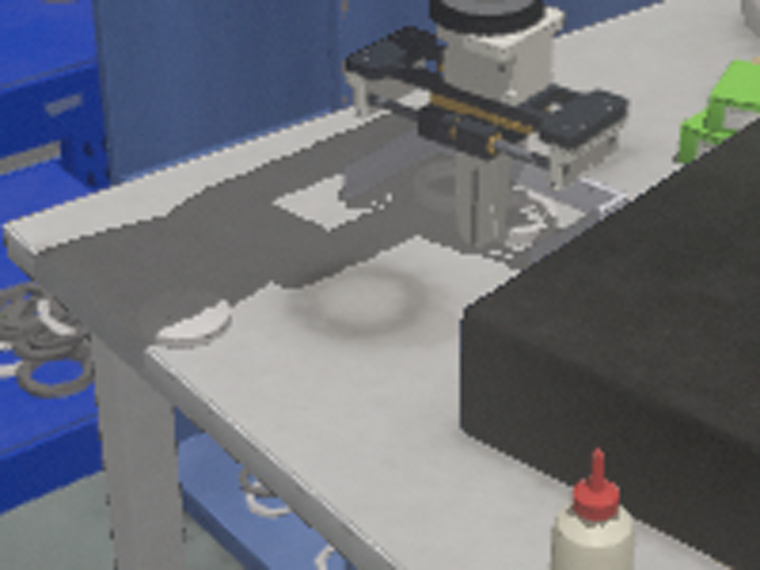

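>>> carry_out(motion=[-0.01,0,0,0,0,0,-1,-0.02,0,0,0,0,0,-1,-0.02,-0.02,0,0,0,0,-1,-0.03,-0.04,0,0,0,0,-1,-0.03,-0.04,0.01,0,0,0,-1])

```text
t: 17.25
tool_pos: [0.4859, 0.1728, 0.1187]
orientation: [-1.558, -0.181, 0.194]
force: [1.0, -0.2, 0.9]
opening: 0.0006
```

>>> carry_out(motion=[-0.04,-0.03,0.02,0,0,0,-1,-0.04,-0.03,0.02,0,0,0,-1,-0.04,-0.02,0.03,0,0,0,-1,-0.02,0,0.03,0,0,0,-1,0,0,0,0,0,0,-1])

```text
t: 17.75
tool_pos: [0.335, 0.235, 0.2022]
orientation: [-1.553, -0.191, 0.181]
force: [0.8, -0.2, -0.5]
opening: 0.0005
```

```bash

python3 - <<'E'
from h import *
rel((.606,.192,.024),13.6)
slook("s18");look("p18")
E
```

```text
t 17.75 pos [0.335  0.235  0.2022] yaw 13.6 open 0.0 F [ 0.8 -0.2 -0.5] tilt [ 0.005  0.011 -1.   ]
 tool shift now-axes [ 0.252   0.179  -0.1071]  ry -0.0
 shift at final yaw x,z 0.2533 -0.1055
 scene ring 0.57 bbox 284 305 199 215 [[0.64  0.202 0.006]]
 scene ring 0.56 bbox 270 288 193 204 [[0.637 0.266 0.006]]
 top ring 0.68 bbox 231 256 146 171 [[0.639 0.204 0.012]]
 top ring 0.63 bbox 205 229 148 173 [[0.635 0.267 0.012]]
```

View pics/s18.png

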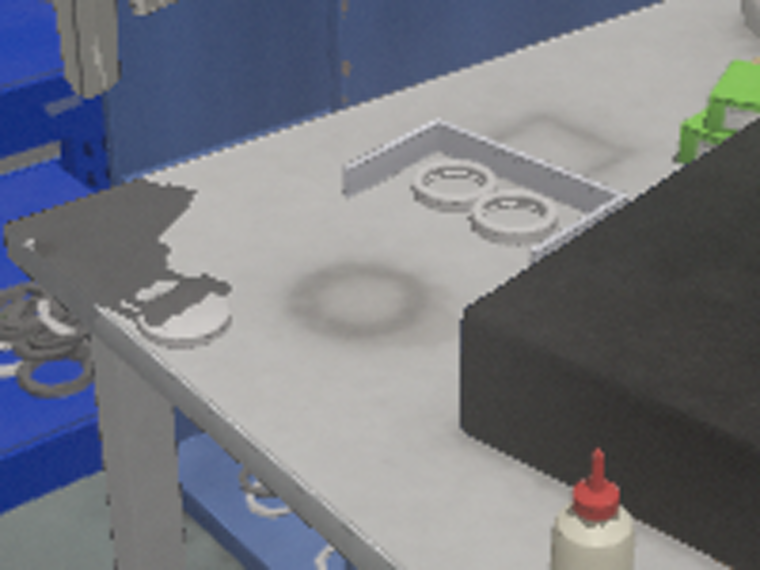

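View pics/p18.png

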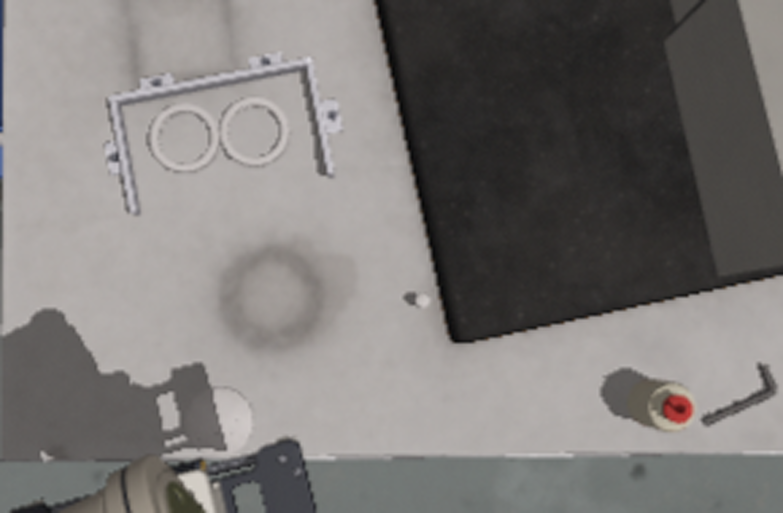

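```bash
python3 -c "
from h import *
print(robot.read_state()['t'],robot.close_job())"
```

```text
the job is handed in; nothing more can be done
17.95 None
```

I swept both rings into the bay with shut fingers and handed the job in at about 18 s of the 72 s allowed.

- **Left ring:** it went in with two straight pushes, so that it cleared the bay's left wall.
- **Right ring:** it went in with one straight push.
- **Pushing:** I pushed at about 5–8 cm/s. The wrist force readings stayed below about 3 N.

**Last checks:** After the arm had backed off and lifted clear, I looked with the top and scene cameras.
- Both rings lie flat inside the bay, at about (0.635, 0.267) and (0.639, 0.203), and the two cameras agree to within about 2 mm. By my estimate, they are more than 10 mm clear of the mouth line and 5 mm or more clear of the walls. A gap of 2 mm or so separates the two rings.
- The test block, gauge pin and oil bottle stand where they did at the start in the same pictures. The block was partly hidden by the arm in the top view.

No check failed. While I was pushing, the gripper hid part of each ring from the cameras. The positions read then were up to about 10 mm off, and the last pictures settled them.

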